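# Set the length stop and butt the bar for sawing

### The job

Set up the cut-off gauge for the next saw cut. Press down the black release pad in the middle of the grey slide and, keeping it pressed, push the slide along its rail up against the red stop block; then let go so that its brake grips again. After that push the steel hex bar along its bed by its free end until it butts against the slide's anvil: only press and push, do not lift the bar, do not force the slide against its brake, do not shift the red block, and leave the things lying around undisturbed.

Things in the scene. Friction and masses are not known exactly. Their poses are not given: they have to be found in the camera images.
- gauge: cut-off gauge screwed to the bench: plywood base 120 x 500 x 16 mm, a steel rule on it in front of the rail (top at 24 mm). Origin: bench height, on the line of rail and bar, 5 mm from the base's middle; y runs along the rail from the red block towards the bar's free end, z up. An aluminium T-track (30 mm wide, top at 32 mm) carries slide and red block at y -235 to -4 mm
- bed (a point): middle of the saw-guide end of the bar's bed, on its top face, 40 mm above the bench, on the line of the rail. The aluminium bed is 36 mm wide and runs from here 245 mm along gauge +y; its first 75 mm stand between two dark steel saw guide cheeks (21 mm apart, tops at 66 mm); beyond them it is a bare flat with nothing beside or above it. Axes as the gauge's
- carriage (a joint): travel of the grey slide (the length stop) along the T-track in m: 0 = nearest the saw guide; grows as the slide moves along the gauge's -y towards the red stop block. The slide is 51 mm wide (x) and 56 mm long (y). While its release pad is up a brake holds it (about 20 N); with the pad pressed it glides at about 1 N
- release_pad (a joint): how far the pad is pressed in m: 0 = up, brake gripping; 0.008 = fully down. The force rises to about 7 N over the first 3 to 4 mm and stays near that to the bottom; the brake is free beyond about 0.002; the pad springs up by itself when let go
- pad_top (a point): centre of the top of the black ribbed rubber pad (38 x 42 mm) in the well in the slide's middle, 62 mm above the bench when up. Along the rail the slide's end walls stand 23 mm to either side of this point, 10 mm above the raised pad: a fingertip in the well can push against them. Across the rail nothing stands higher than the pressed pad's 54 mm. Axes as the gauge's
- anvil (a point): centre of the flat face of the slide's round steel anvil (18 mm diameter), which faces the bar (gauge +y), 48 mm above the bench; it lies 43 mm from the pad's centre. Axes as the gauge's
- carriage_back (a point): centre of the slide's flat rear end (facing the red stop block, gauge -y), 28 mm from the pad's centre, 46 mm above the bench. Axes as the gauge's
- stop_face (a point): centre of the face of the red stop block that looks at the slide (gauge +y), 46 mm above the bench; the block is 50 x 22 mm, top at 58 mm, with a knurled steel screw to 74 mm; clamped on the rail, setting varies. Axes as the gauge's
- hex_bar: steel hexagonal bar, 220 mm long along its y axis, 18 x 16 mm, about 0.34 kg, lying on the bed, loose; origin: centre of its underside. Its front part stands between the saw guide cheeks
- bar_front (a point): centre of the bar's front end face (bar's -y end, in the saw guide, towards the anvil), 8 mm above the bar's underside
- bar_tail (a point): centre of the bar's free end face (bar's +y end, the end to push), 48 mm above the bench, 8 mm above the bed, which continues beneath and behind it
- oil_bottle: bystander: small white oil bottle with red spout, 33 mm diameter, 105 mm tall, behind the gauge; origin at the centre of its underside
- reed_case: bystander: flat black reed case with a brass clasp, 64 x 116 x 11 mm, lying behind the gauge; origin at the centre of the underside
- yellow_screwdriver: bystander: yellow-handled screwdriver, 210 mm long, 25 mm high, lying in front of the gauge; origin at the centre of the underside
- file_small: bystander: small file with wooden handle, 170 mm long, 24 mm high, lying in front of the gauge; origin at the centre of the underside
Things that resemble listed ones, but are neither listed nor needed, are in the scene too. What is shaped like the hex_bar but turquoise is not meant.

How it is judged (in metres and radians):
On the way, in this order (a step that is already met when the one before it is completed fails the run):
1. the release pad is pressed down while the slide still stands near its old place (value of joint release_pad above 0.0015 m and distance of anvil from where it was at the start of the episode below 0.02 m), for 0.1 s.
2. with the pad still pressed, the slide has come up against the red stop block (value of joint release_pad above 0.001 m and y of carriage_back in the frame of stop_face below 0.002 m), for 0.1 s.
3. the pad has been let go and the slide stays braked against the red stop block (value of joint release_pad below 0.0007 m and y of carriage_back in the frame of stop_face below 0.002 m), for 0.2 s.
4. the bar's front end butts against the anvil (y of bar_front in the frame of anvil below 0.002 m and y of carriage_back in the frame of stop_face below 0.002 m), for 0.2 s.
At the end, for the whole second after the job is handed in: slide within 2 mm of the red stop block and its release pad up (within 0.7 mm); the bar at rest on its bed along the gauge (within 0.06 rad), its front end within 2 mm of the anvil's face and its centre within 5 mm of the anvil's centre (all of step 4 and y of carriage_back in the frame of stop_face above -0.002 m and value of joint release_pad below 0.0007 m and y of bar_front in the frame of anvil above -0.002 m and distance between bar_front and anvil below 0.005 m and angle between the y axis of hex_bar and the y axis of gauge, either way round below 0.06 rad and linear speed of hex_bar below 0.01 m/s); the robot touches nothing.
It fails at once if the bar is lifted off its bed (more than 8 mm, either end) (z of any of bar_front, bar_tail in the frame of gauge above 0.056 m).
It fails at once if the slide is dragged along between its old place and the red block (more than 6 mm from both) with its release pad up and the brake gripping (value of joint release_pad below 0.0003 m and (velocity of joint carriage above 0.02 m/s or velocity of joint carriage below -0.02 m/s) and distance of anvil from where it was at the start of the episode above 0.006 m and y of carriage_back in the frame of stop_face above 0.006 m).
It fails at once if the red stop block is shifted along the rail by more than 3 mm (distance of stop_face from where it was at the start of the episode above 0.003 m).
It fails at once if a thing lying around is moved by more than 20 mm, or the oil bottle is knocked over (distance of any of oil_bottle, reed_case, yellow_screwdriver, file_small from where it was at the start of the episode above 0.02 m or angle between oil_bottle's own z axis and vertical above 0.5 rad).
It also fails if it takes over 46 s, if anything falls off the work surface, if the arm or the gripper's body presses on something with over 40 N, if the wrist force passes 120 N, or if a joint passes its speed limit or range.

### The arm

A 6-joint arm with a two-finger parallel gripper is mounted at the origin on a cart in front of the work surface, level with it; the furniture and walls round the work are solid. World frame = base frame: x ahead of the robot, y to its left, z up, the work surface at z = 0. Lengths are in m, angles in degrees, forces in N, time in s.
With the tool pointing down it reaches from about 0.3 to 0.75 m from the base axis. Payload 8.5 kg.
Tool frame: the origin (TCP) lies at the very end of the fingers, on their centre line; the grasp point (between the pads) lies 19 mm behind it; y points along the fingers, z is the direction in which the jaws open and shut, and the axes are right-handed (so a half turn about y gives the same grasp; the last joint's range is limited). The gripper opens to 85 mm and grips with 20 to 120 N. Pads are 22 mm wide; open, the fingers measure 114 mm over their backs; the gripper's body (76 mm by 85 mm) begins 54 mm behind the grasp point. The pads swing forward as they close: fully open they stand 13 mm farther back than shut.
Start: joints at [63.81, 21.807, 74.336, -0, 83.858, -12.336], TCP at [0.132, 0.534, 0.231] pointing down, gripper open.
Joint ranges: [-178.18, 178.18], [-50.72, 133.34], [12.68, 142.11], [-81.47, 261.47], [9.98, 163.14], [-165.26, 165.26]. Speed limits (degrees/s): [136.94, 136.94, 180, 180, 180, 180].

### API

Orientations are given as a 3x3 rotation matrix whose columns are the frame's x, y, z axes.
In Python, from rig import env gives the robot as it stands. The module is installed in compiled form; this text tells all that it offers.
- The arm moves only by the tool servo_tool, never from a script. Its argument "rows" is one flat list of numbers, 7 for each row, row after row: the opening, from 0 (shut) to 1 (fully open), then the shift along the world's x, y, z in m, then the turn, a rotation vector about the world's x, y, z in degrees. A call has 1 to 10 rows; each row shifts and turns the commanded pose from where the row before left it; what a row does not reach is not made up. A row lasts 1/12 s, in which the tool goes at most 41.7 mm and 7.16 degrees, less where a joint would pass 70% of its speed; a pose out of reach is approached as far as the arm can. A call with a gripper value outside its range is refused whole. The fingers move at their own pace and stop on an object; "force" is the grip in N (left out, the last holds). Time passes only in rows, so rows that do not move let the fingers close. It gives the time, the measured TCP pose, the force and the opening at its end, in the units of the state.
- env.observe(): the state, without advancing time (a new reading comes with each control period).
- env.get_image(name): name is "side" or "top" or "wrist"; returns the picture (480x640x3 uint8, red, green, blue); there is no depth.
- env.camera_model(name): a dict with "camera_matrix" (3x3 intrinsics, pixels), "k1" (the pictures are not rectified: a ray, as slopes to the right and down, at radius r is drawn at 1 + k1 r^2 times it, then the intrinsics apply), "R" (3x3) and "t" (3): a world point X has camera coordinates R X + t; the wrist camera has in their place "mount" (4x4, takes a point from camera to tool coordinates, whose origin is the TCP and whose axes are the tool frame's). Camera axes: x right, y down, z forward; pixel columns grow to the right and rows downward; lengths in m; the calibration is good to about 2 mm. A picture is of the moment at which its call begins: read the wrist's pose just before it. camera_model takes no time and is no camera call.
- env.close_job(): hands the job in, once; it reports no verdict.
The state is a dict: "time_s": time; "q": joint angles; "qvel": joint speeds; "joint_efforts": joint torques, N m; "position": TCP position; "tool_rot": TCP orientation; "ft_force": force on the tool from outside, world axes, zero at the start; "wrist_torque": the same for the moment, N m; "grip_width": finger opening in m.
Only numpy, scipy, OpenCV 4.12 (cv2) and the standard library are available. Lean on these libraries where they do the work, as an engineer would, in place of code of your own. Each camera call takes 0.05 s, during which the arm holds its last target.

## Working session

There is one attempt and no reset: what is moved stays moved. The work goes in short steps, Python scripts to look and compute and a tool call to move; the robot and the scene stay as the last step left them, time stands still between calls to the robot, and variables do not carry over. Pictures are saved under pics/ and viewed, and the job is handed in when it is done.

Besides the shell and the picture viewer there is one more tool, called as name(argument=value, ...) on one line, values as JSON. servo_tool: Moves the arm, as the interface text tells. Its arguments: {"type":"object","properties":{"rows":{"type":"array","items":{"type":"number"}},"force":{"type":"number"}},"required":["rows"]}

```bash
mkdir -p pics; python3 - <<'E'
from rig import env
import cv2,json,numpy as np
s=env.observe(); print(s)
for n in ["side","top","wrist"]:
    im=env.get_image(n); cv2.imwrite(f"pics/{n}0.png",im[:,:,::-1]); print(n,env.camera_model(n))
E
```

```text
{'time_s': 0.0, 'q': array([ 6.38087070e+01,  2.18414583e+01,  7.43854312e+01, -6.66076924e-04,
        8.38592408e+01, -1.23371783e+01]), 'qvel': array([ 0.04598901,  0.02300134, -0.06569188,  0.024535  , -0.00613112,
       -0.07281885]), 'joint_efforts': array([-1.92835942e-03, -4.48474216e+01, -2.31271702e+01, -3.93283126e-04,
        5.04505180e-03,  1.04786852e-05]), 'position': array([0.13157958, 0.53371773, 0.23070341]), 'tool_rot': array([[ 9.70908756e-01, -6.53119588e-04,  2.39448870e-01],
       [-2.39449560e-01, -1.35401148e-03,  9.70907861e-01],
       [-3.09902424e-04, -9.99998870e-01, -1.47101080e-03]]), 'ft_force': array([-0.37284416, -0.51816485, -0.69733003]), 'wrist_torque': array([ 0.00281673, -0.0167162 ,  0.01750859]), 'grip_width': 0.08567634404220782}
side {'camera_matrix': array([[537.86398616,   0.        , 316.68437915],
       [  0.        , 537.86398616, 237.22443642],
       [  0.        ,   0.        ,   1.        ]]), 'k1': -0.15088698064867978, 'R': array([[ 0.92200394, -0.38675174,  0.0182161 ],
       [-0.15813322, -0.41909528, -0.89406545],
       
[... 361 characters left out ...]
-0.99341342,  0.00979653, -0.11416573],
       [ 0.11414516, -0.00263537, -0.99346059]]), 't': array([-0.0249995 ,  0.55441521,  0.97040155])}
wrist {'camera_matrix': array([[379.75570141,   0.        , 317.96278183],
       [  0.        , 379.75570141, 241.80288747],
       [  0.        ,   0.        ,   1.        ]]), 'k1': 0.014507614915342325, 'mount': array([[-3.00641899e-04,  9.64666217e-01,  2.63474854e-01,
        -6.71883690e-02],
       [ 1.36540727e-03, -2.63474225e-01,  9.64665470e-01,
        -1.42687354e-01],
       [ 9.99999023e-01,  6.49769341e-04, -1.23795088e-03,
        -4.86964843e-05],
       [ 0.00000000e+00,  0.00000000e+00,  0.00000000e+00,
         1.00000000e+00]])}
```

View pics/side0.png

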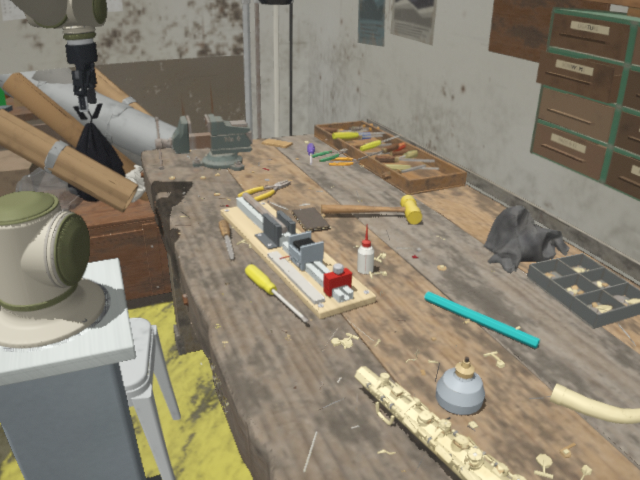

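View pics/top0.png

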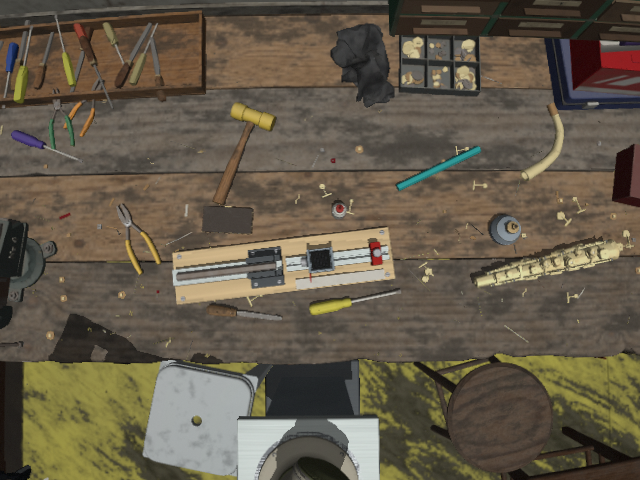

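View pics/wrist0.png

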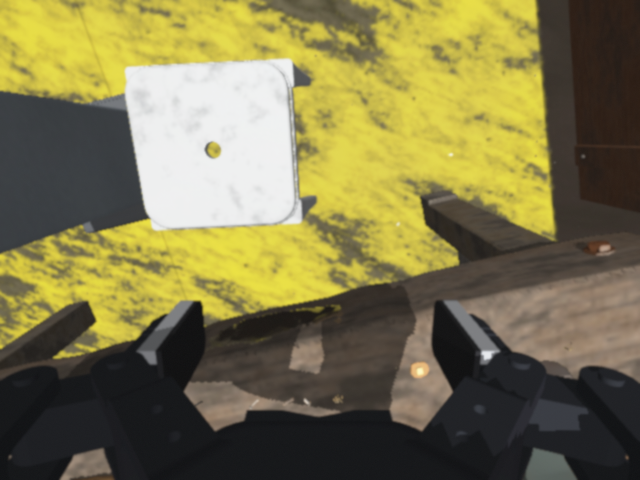

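Top view: the gauge lies at columns 175–395, rows 228–303. The red block is at (376,252), the slide's black pad at (319,259), and the bar runs from about column 175 to 285. The turquoise bar at (438,168) is the decoy. Next I enlarge the gauge.

```bash
cat > h.py <<'E'
import numpy as np,cv2
from rig import env
def ray(name,uv,s=None):
    m=env.camera_model(name);K=m["camera_matrix"];k=m["k1"]
    d=np.array([(uv[0]-K[0,2])/K[0,0],(uv[1]-K[1,2])/K[1,1]]);rd=np.hypot(*d);r=rd
    for _ in range(30): r=rd/(1+k*r*r)
    v=np.array([*(d*(r/rd if rd>0 else 1)),1.])
    if "mount" in m:
        M=np.array(m["mount"]);s=s or env.observe();R=np.array(s["tool_rot"])
        return np.array(s["position"])+R@M[:3,3],R@M[:3,:3]@v
    R=np.array(m["R"]);return -R.T@m["t"],R.T@v
def plane(name,uv,z,s=None):
    o,d=ray(name,uv,s);return o+d*(z-o[2])/d[2]
def proj(name,X,s=None):
    m=env.camera_model(name);K=m["camera_matrix"]
    if "mount" in m:
        M=np.array(m["mount"]);s=s or env.observe();R=np.array(s["tool_rot"])
        c=M[:3,:3].T@(R.T@(np.array(X)-s["position"])-M[:3,3])
    else: c=np.array(m["R"])@X+m["t"]
    d=c[:2]/c[2];d=d*(1+m["k1"]*(d@d));return d*[K[0,0],K[1,1]]+K[:2,2]
def snap(name,fn,box=None,sc=1):
    im=env.get_image(name)[:,:,::-1].copy();cv2.imwrite(f"pics/{fn}_full.png",im)
    if box: x0,y0,x1,y1=box;im=im[y0:y1,x0:x1]
    cv2.imwrite(f"pics/{fn}.png",cv2.resize(im,None,fx=sc,fy=sc,interpolation=cv2.INTER_CUBIC));return im
E
python3 - <<'E'
from h import *
im=cv2.imread("pics/top0.png")[220:310,165:405]
cv2.imwrite("pics/topc.png",cv2.resize(im,None,fx=3.3,fy=3.3,interpolation=cv2.INTER_CUBIC))
im=cv2.imread("pics/side0.png")[180:320,210:390]
cv2.imwrite("pics/sidec.png",cv2.resize(im,None,fx=4,fy=4,interpolation=cv2.INTER_CUBIC))
for n,uv,z in [("red",(376,252),.058),("pad",(319,259),.062),("baseL",(175,290),.016),("baseR",(393,255),.016)]: print(n,plane("top",uv,z))
E
```

```text
red [ 0.51803872 -0.15413575  0.058     ]
pad [ 0.50381449 -0.02994019  0.062     ]
baseL [0.43933894 0.29690475 0.016     ]
baseR [ 0.51418464 -0.19817247  0.016     ]
```

View pics/topc.png

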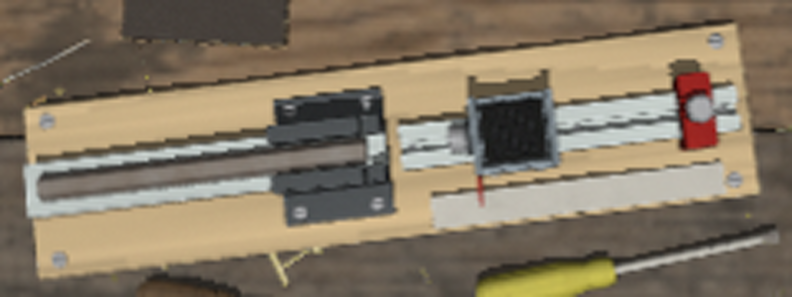

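View pics/sidec.png

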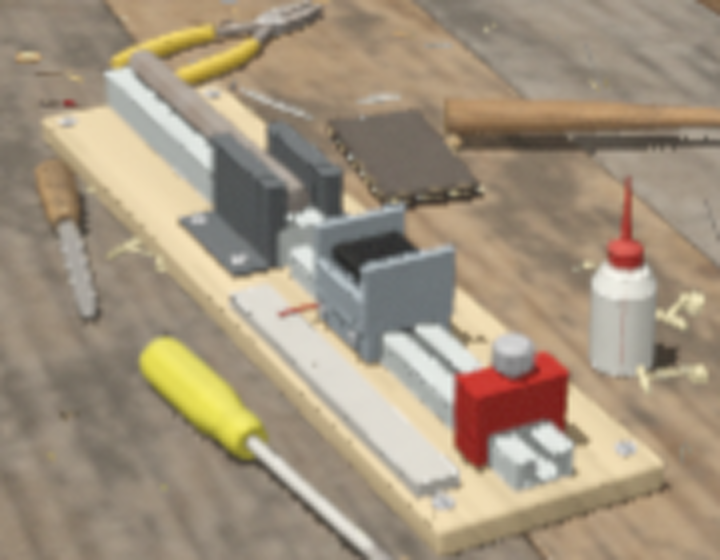

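```bash
python3 - <<'E'
from h import *
c=lambda x,y:(x/3.3+165,y/3.3+220)
C=[plane("top",c(*p),.016)[:2] for p in [(25,107),(737,22),(760,190),(38,277)]]
print(C); m=np.mean(C,0);print("mid",m)
d=(C[0]+C[3]-C[1]-C[2]);print(np.linalg.norm(d)/2,np.degrees(np.arctan2(d[1],d[0])))
for n,p,z in [("tail",(40,186),.054),("bedend",(32,191),.040),("front",(365,150),.05),("padc",(513,132),.062),("red face",(679,112),.058),("redback",(713,108),.058),("slide rear top",(556,126),.072),("wall front",(470,138),.072)]: print(n,plane("top",c(*p),z))
E
```

```text
[array([0.5248063 , 0.30449674]), array([ 0.57921392, -0.18931984]), array([ 0.46300392, -0.20200919]), array([0.40796809, 0.2928065 ])]
mid [0.49374806 0.05149355]
0.4973358140367124 96.31702974136547
tail [0.46901242 0.28062222 0.054     ]
bedend [0.46610878 0.29045197 0.04      ]
front [0.49139259 0.06499317 0.05      ]
padc [ 0.50162052 -0.0330598   0.062     ]
red face [ 0.5139301  -0.14260438  0.058     ]
redback [ 0.51633419 -0.16514329  0.058     ]
slide rear top [ 0.50459132 -0.06091183  0.072     ]
wall front [ 0.49736462 -0.00512801  0.072     ]
```

servo_tool(rows=[0, 0.0185, -0.0283, 0, 0, 0, -3.5, 0, 0.0185, -0.0283, 0, 0, 0, -3.5, 0, 0.0185, -0.0283, 0, 0, 0, -3.5, 0, 0.0185, -0.0283, 0, 0, 0, -3.5, 0, 0.0185, -0.0283, 0, 0, 0, -3.5, 0, 0.0185, -0.0283, 0, 0, 0, -3.5, 0, 0.0185, -0.0283, 0, 0, 0, -3.5, 0, 0.0185, -0.0283, 0, 0, 0, -3.5, 0, 0.0185, -0.0283, 0, 0, 0, -3.5, 0, 0.0185, -0.0283, 0, 0, 0, -3.5], force=60)

```text
time_s: 0.98
position: [0.3171, 0.2495, 0.2313]
tool_rot: [[0.656, -0.0, 0.755], [-0.755, 0.0, 0.656], [-0.0, -1.0, -0.0]]
ft_force: [0.8, 1.4, 0.1]
grip_width: -0.0
```

servo_tool(rows=[0, 0.0185, -0.0283, -0.003, 0, 0, -3.5, 0, 0.0185, -0.0283, -0.003, 0, 0, -3.5, 0, 0.0185, -0.0283, -0.003, 0, 0, -3.5, 0, 0.0185, -0.0283, -0.003, 0, 0, -3.5, 0, 0.0185, -0.0283, -0.003, 0, 0, -3.5, 0, 0.0185, -0.0283, -0.003, 0, 0, -3.5, 0, 0.0185, -0.0283, -0.003, 0, 0, -3.5, 0, 0.0185, -0.0283, -0.003, 0, 0, -3.5, 0, 0.0185, -0.0283, -0.003, 0, 0, -3.5, 0, 0.0185, -0.0283, -0.003, 0, 0, -3.5])

```text
time_s: 1.82
position: [0.5022, -0.0337, 0.201]
tool_rot: [[0.104, -0.0, 0.995], [-0.995, 0.0, 0.104], [-0.0, -1.0, -0.0]]
ft_force: [0.1, 0.9, 0.2]
grip_width: 0.0
```

```bash
python3 - <<'E'
from h import *
s=env.observe();print(s["time_s"],s["position"],s["tool_rot"],s["grip_width"],s["q"])
snap("wrist","w1")
E
```

```text
1.8167 [ 0.50223143 -0.0336602   0.200987  ] [[ 1.03710565e-01 -4.11740515e-04  9.94607435e-01]
 [-9.94607504e-01  1.34115771e-04  1.03710628e-01]
 [-1.76094410e-04 -9.99999906e-01 -3.95610983e-04]] 2.6936923439032026e-05 [-1.73336888e+01  1.86373227e+01  8.45921619e+01  3.15010319e-04
  7.67953244e+01 -2.32866447e+01]
```

View pics/w1.png

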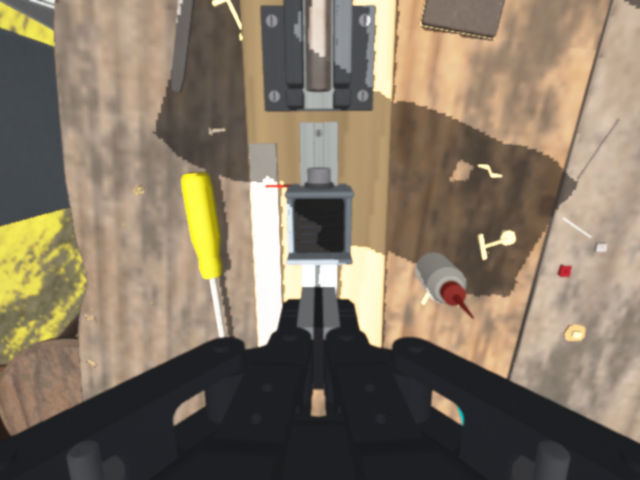

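Wrist view: the slide is at (320,225) with its front wall near row 190 and rear wall near row 260. The bar lies between the cheeks at (318,50), and the red block is hidden by the gripper. I enlarge it to measure.

```bash
python3 - <<'E'
from h import *
im=cv2.imread("pics/w1_full.png")[80:280,230:410]
cv2.imwrite("pics/w1c.png",cv2.resize(im,None,fx=3,fy=3,interpolation=cv2.INTER_CUBIC))
E
```

```text
(no output)
```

View pics/w1c.png

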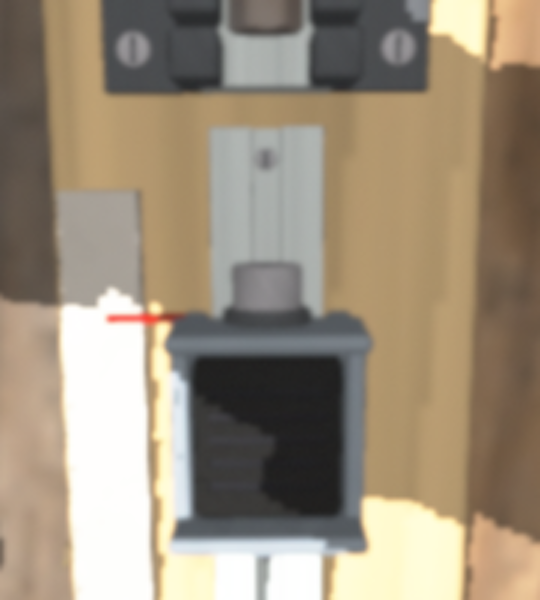

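```bash
python3 - <<'E'
from h import *
s=env.observe()
c=lambda x,y:(x/3+230,y/3+80)
g=np.array([-.110,.9939]);n=np.array([.9939,.110])
for nm,p,z in [("fwall L",(168,343),.072),("fwall R",(370,343),.072),("fw in",(268,355),.072),("rwall in",(268,540),.072),("rwall out L",(168,551),.072),("rwall out R",(366,551),.072),("pad far",(268,518),.062),("pad L",(190,440),.062),("pad R",(345,440),.062),("anvil top front",(266,265),.057),("bar front top",(266,30),.048),("rail front L",(210,127),.032),("rail front R",(322,127),.032)]:
    P=plane("wrist",c(*p),z,s);print(nm,P.round(4),"along",(P[:2]@g).round(4),"across",(P[:2]@n).round(4))
print("red", [ (np.array(p)@g).round(4) for p in [(.5139,-.1426),(.5163,-.1651)]],[(np.array(p)@n).round(4) for p in [(.5139,-.1426),(.5163,-.1651),(.469,.2806),(.4937,.0515)]])
E
```

```text
fwall L [ 0.4792 -0.0132  0.072 ] along -0.0658 across 0.4748
fwall R [ 0.5271 -0.0085  0.072 ] along -0.0664 across 0.5229
fw in [ 0.5031 -0.0137  0.072 ] along -0.069 across 0.4986
rwall in [ 0.5077 -0.06    0.072 ] along -0.1154 across 0.498
rwall out L [ 0.4831 -0.0653  0.072 ] along -0.118 across 0.4729
rwall out R [ 0.5324 -0.0605  0.072 ] along -0.1187 across 0.5225
pad far [ 0.5075 -0.0573  0.062 ] along -0.1128 across 0.4981
pad L [ 0.4858 -0.0387  0.062 ] along -0.0919 across 0.4786
pad R [ 0.5248 -0.0349  0.062 ] along -0.0924 across 0.5178
anvil top front [0.5007 0.0061 0.057 ] along -0.049 across 0.4984
bar front top [0.4954 0.0609 0.048 ] along 0.006 across 0.4991
rail front L [0.483  0.0379 0.032 ] along -0.0155 across 0.4842
rail front R [0.512  0.0407 0.032 ] along -0.0159 across 0.5134
red [np.float64(-0.1983), np.float64(-0.2209)] [np.float64(0.4951), np.float64(0.495), np.float64(0.497), np.float64(0.4964)]
```

servo_tool(rows=[0, 0.0011, -0.0023, -0.03, 0, 0, 0, 0, 0.0011, -0.0023, -0.03, 0, 0, 0, 0, 0.0011, -0.0023, -0.03, 0, 0, 0, 0, 0, 0, -0.026, 0, 0, 0, 0, 0, 0, 0, 0, 0, 0])

```text
time_s: 2.28
position: [0.5026, -0.0383, 0.0811]
tool_rot: [[0.107, -0.008, 0.994], [-0.994, 0.003, 0.107], [-0.004, -1.0, -0.008]]
ft_force: [-0.5, 0.0, -0.6]
grip_width: -0.0001
```

```bash
python3 - <<'E'
from h import *
s=env.observe();print(s["time_s"],s["position"],s["ft_force"])
snap("wrist","w2",(200,100,440,320),3);snap("side","s2",(230,180,390,300),5)
print(proj("wrist",s["position"],s))
E
```

```text
2.2833 [ 0.50257829 -0.03831687  0.08114705] [-0.48279277  0.01167882 -0.57227494]
[319.27053258 306.99894249]
```

View pics/w2.png

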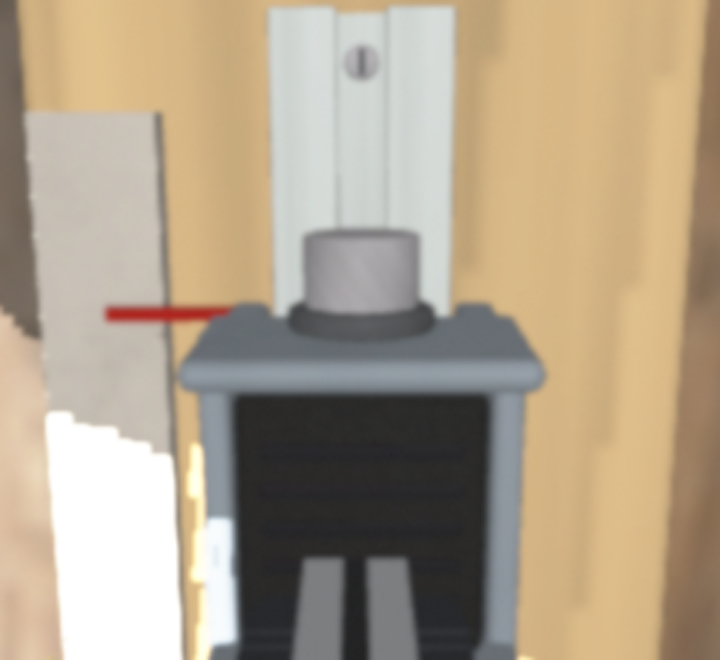

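View pics/s2.png

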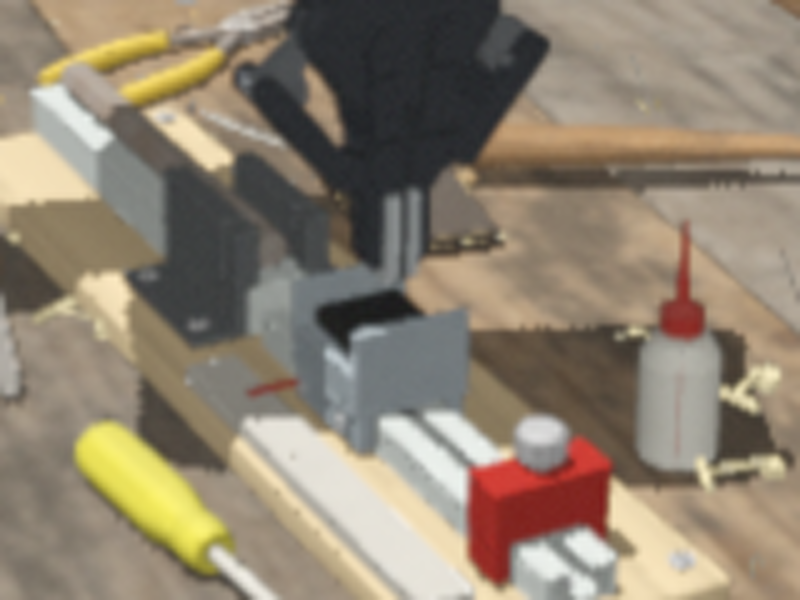

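servo_tool(rows=[0, 0, 0, 0, 0, 0, 0])

```text
time_s: 2.47
position: [0.5058, -0.039, 0.0868]
tool_rot: [[0.107, 0.002, 0.994], [-0.994, -0.001, 0.107], [0.001, -1.0, 0.002]]
ft_force: [0.0, 0.4, 0.5]
grip_width: -0.0001
```

```bash
python3 - <<'E'
from h import *
s=env.observe();print(s["time_s"],s["position"],s["tool_rot"],s["ft_force"],s["qvel"])
for z in (.0,.011,.03): print(proj("side",np.array(s["position"])+[0,0,z],s), proj("wrist",np.array(s["position"])+[0,0,z],s))
print(proj("side",[.5051,-.0366,.062]))
snap("wrist","w3");snap("side","s3",(230,180,390,300),5)
E
```

```text
2.4667 [ 0.50578821 -0.03903744  0.08684019] [[ 1.07264511e-01  2.28036915e-03  9.94227904e-01]
 [-9.94230080e-01 -6.93867494e-04  1.07266337e-01]
 [ 9.34469270e-04 -9.99997159e-01  2.19278424e-03]] [0.02616816 0.39191528 0.49770868] [ 0.00488144 -0.78023242 -0.07018164 -0.00119314 -0.35978854 -0.02325133]
[309.18443488 233.22053838] [319.26885163 306.99766847]
[309.25290888 228.1086645 ] [319.39831715 319.47076667]
[309.3731923  219.16599978] [319.67343599 345.97029194]
[308.24263059 244.11215263]
```

View pics/w3.png

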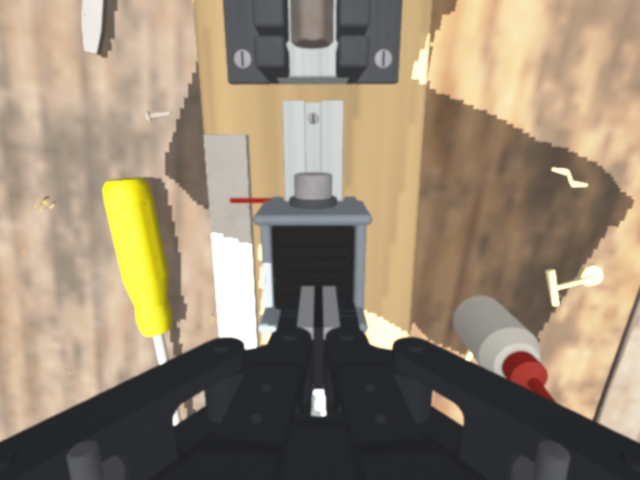

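View pics/s3.png

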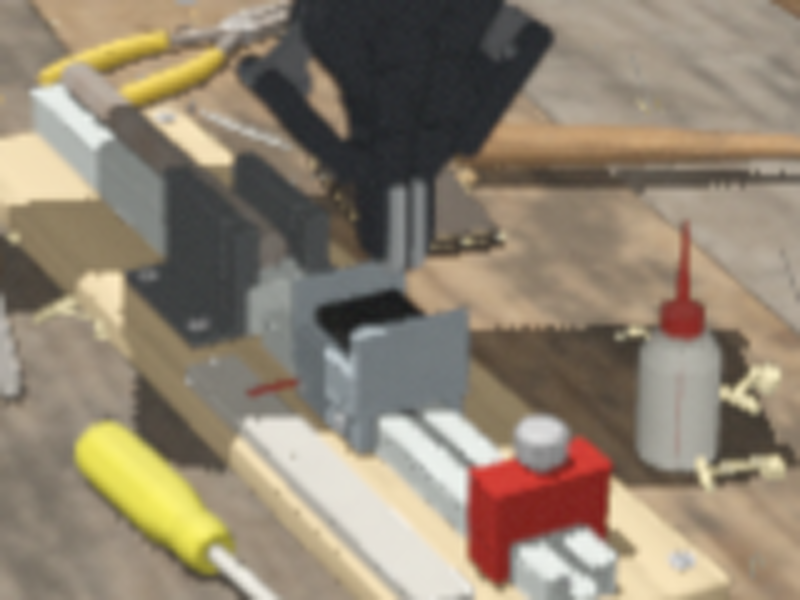

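servo_tool(rows=[0, -0.002, 0, -0.008, 0, 0, 0, 0, 0, 0, -0.006, 0, 0, 0, 0, 0, 0, -0.005, 0, 0, 0, 0, 0, 0, -0.004, 0, 0, 0, 0, 0, 0, -0.003, 0, 0, 0, 0, 0, 0, -0.003, 0, 0, 0, 0, 0, 0, 0, 0, 0, 0])

```text
time_s: 3.15
position: [0.5028, -0.0389, 0.0561]
tool_rot: [[0.107, -0.001, 0.994], [-0.994, 0.0, 0.107], [-0.0, -1.0, -0.001]]
ft_force: [-2.4, 1.4, 7.6]
grip_width: 0.0
```

```bash
python3 - <<'E'
from h import *
s=env.observe();print(s["time_s"],s["position"],s["ft_force"])
snap("wrist","w4",(200,150,440,350),3);snap("side","s4",(230,180,390,300),5)
E
```

```text
3.15 [ 0.50284326 -0.03888186  0.05611717] [-2.41663507  1.36292442  7.57531873]
```

View pics/w4.png

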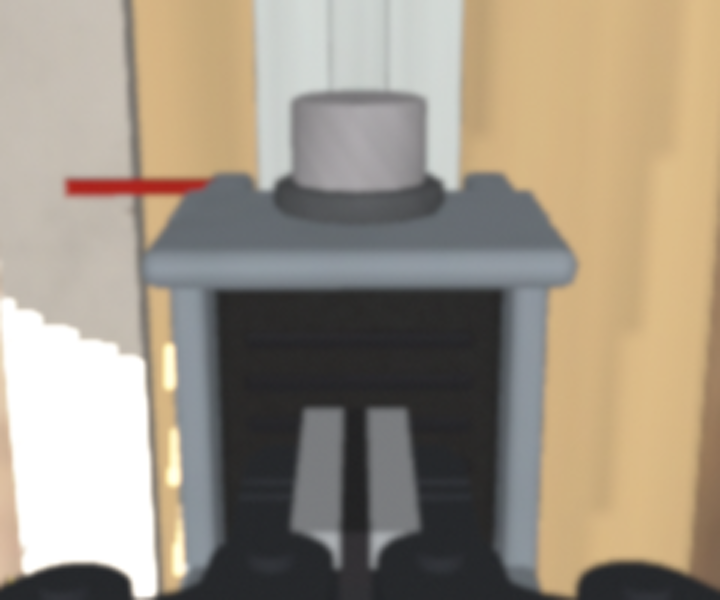

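View pics/s4.png

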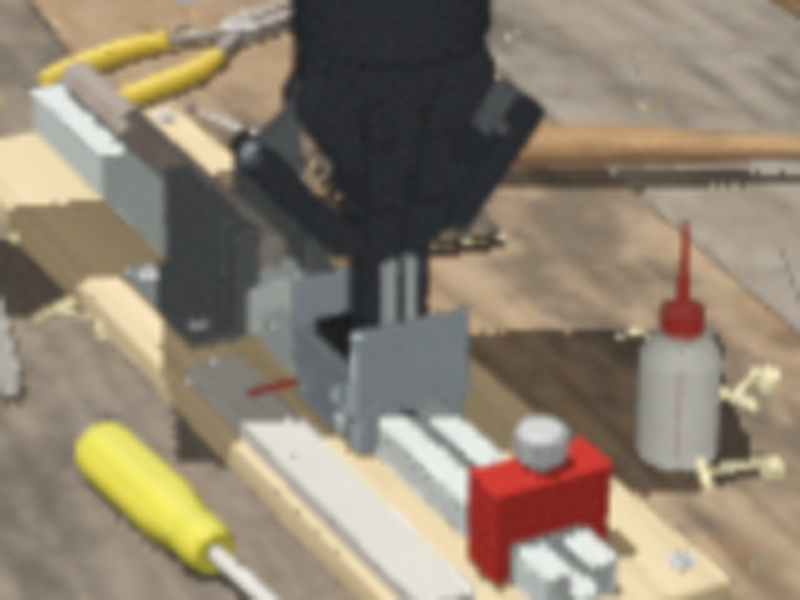

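Pressed about 6 mm with 7.6 N. Now I push along the rail, slowing before the stop.

servo_tool(rows=[0, 0.0003, -0.003, 0, 0, 0, 0, 0, 0.0007, -0.006, 0, 0, 0, 0, 0, 0.0007, -0.006, 0, 0, 0, 0, 0, 0.0007, -0.006, 0, 0, 0, 0, 0, 0.0007, -0.006, 0, 0, 0, 0, 0, 0.0007, -0.006, 0, 0, 0, 0, 0, 0.0007, -0.006, 0, 0, 0, 0, 0, 0.0007, -0.006, 0, 0, 0, 0, 0, 0.0007, -0.006, 0, 0, 0, 0, 0, 0.0007, -0.006, 0, 0, 0, 0])

```text
time_s: 4.08
position: [0.5092, -0.0961, 0.0566]
tool_rot: [[0.107, -0.001, 0.994], [-0.994, 0.0, 0.107], [-0.0, -1.0, -0.001]]
ft_force: [-3.7, 0.6, 6.4]
grip_width: 0.0002
```

```bash
python3 - <<'E'
from h import *
s=env.observe();print(s["time_s"],s["position"],s["ft_force"])
snap("side","s5",(230,180,390,300),5)
E
```

```text
4.0833 [ 0.50922069 -0.09607645  0.0565518 ] [-3.73847753  0.61510151  6.43043399]
```

View pics/s5.png

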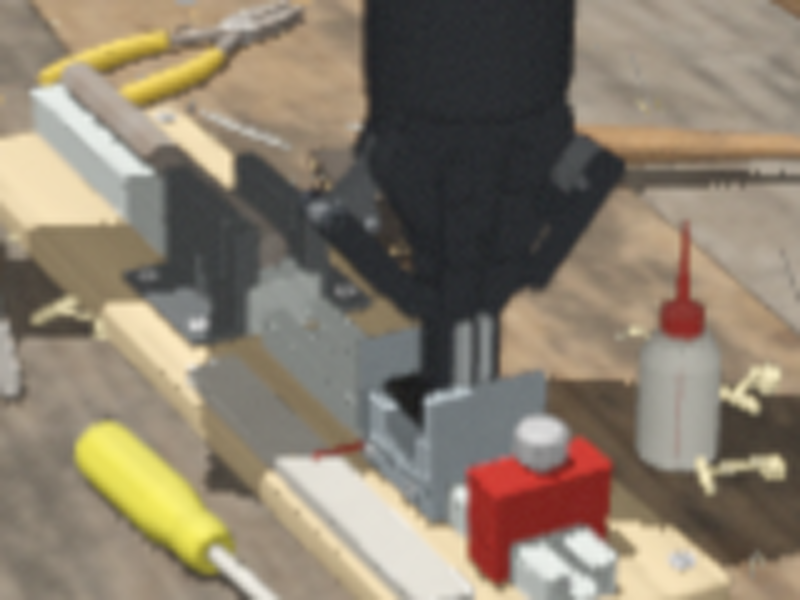

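servo_tool(rows=[0, 0.0003, -0.004, 0, 0, 0, 0, 0, 0.0003, -0.004, 0, 0, 0, 0, 0, 0.0003, -0.004, 0, 0, 0, 0, 0, 0.0002, -0.002, 0, 0, 0, 0, 0, 0.0002, -0.002, 0, 0, 0, 0, 0, 0, 0, 0, 0, 0, 0])

```text
time_s: 4.63
position: [0.511, -0.1124, 0.0567]
tool_rot: [[0.107, 0.0, 0.994], [-0.994, -0.001, 0.107], [0.001, -1.0, 0.0]]
ft_force: [-2.9, -2.1, 6.5]
grip_width: -0.0001
```

```bash
python3 - <<'E'
from h import *
s=env.observe();print(s["time_s"],s["position"],s["ft_force"])
snap("side","s6",(270,220,370,300),8)
E
```

```text
4.6333 [ 0.51096218 -0.11238817  0.05669119] [-2.85588169 -2.08154787  6.54064832]
```

View pics/s6.png

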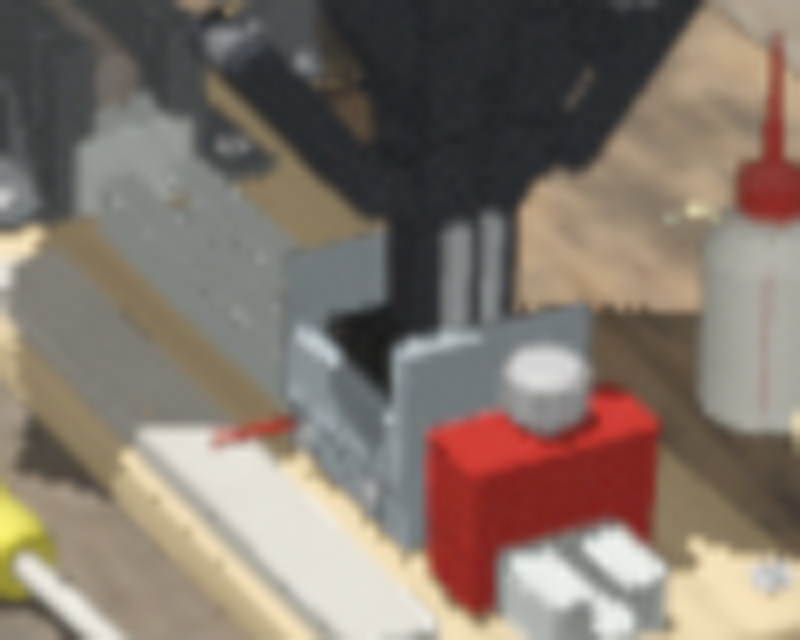

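servo_tool(rows=[0, 0.0002, -0.002, 0, 0, 0, 0, 0, 0.0002, -0.002, 0, 0, 0, 0, 0, 0.0001, -0.001, 0, 0, 0, 0, 0, 0, 0, 0, 0, 0, 0])

```text
time_s: 5.02
position: [0.5115, -0.1172, 0.0567]
tool_rot: [[0.107, 0.0, 0.994], [-0.994, -0.0, 0.107], [0.0, -1.0, 0.0]]
ft_force: [-1.2, -0.8, 7.1]
grip_width: -0.0001
```

servo_tool(rows=[0, 0.0001, -0.001, 0, 0, 0, 0, 0, 0.0001, -0.001, 0, 0, 0, 0, 0, 0, 0, 0, 0, 0, 0])

```text
time_s: 5.27
position: [0.5117, -0.1191, 0.0567]
tool_rot: [[0.107, 0.0, 0.994], [-0.994, -0.0, 0.107], [0.0, -1.0, 0.0]]
ft_force: [-1.9, 0.3, 7.6]
grip_width: -0.0001
```

```bash
python3 - <<'E'
from h import *
s=env.observe();print(s["time_s"],s["position"],s["ft_force"])
snap("side","s7",(270,220,370,300),8)
E
```

```text
5.2667 [ 0.51171082 -0.11913113  0.05673816] [-1.86612379  0.25388561  7.57592757]
```

View pics/s7.png

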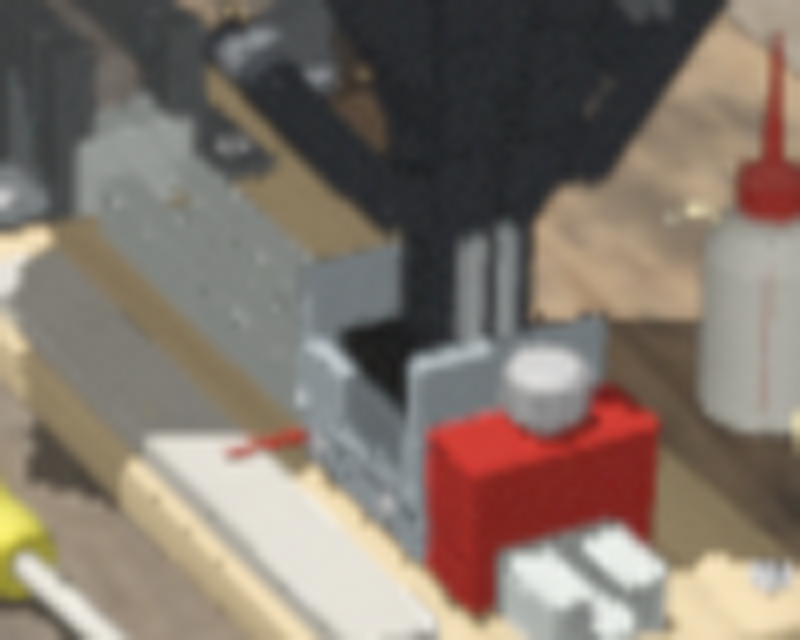

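Close to the stop, with 1–3 mm left and no contact force yet. I continue in 1 mm rows.

servo_tool(rows=[0, 0.0001, -0.001, 0, 0, 0, 0, 0, 0.0001, -0.001, 0, 0, 0, 0, 0, 0, 0, 0, 0, 0, 0])

```text
time_s: 5.57
position: [0.5119, -0.1211, 0.0567]
tool_rot: [[0.107, 0.0, 0.994], [-0.994, -0.0, 0.107], [0.0, -1.0, 0.0]]
ft_force: [-2.9, -0.2, 6.0]
grip_width: -0.0
```

servo_tool(rows=[0, 0.0001, -0.001, 0, 0, 0, 0, 0, 0.0001, -0.001, 0, 0, 0, 0, 0, 0, 0, 0, 0, 0, 0])

```text
time_s: 5.82
position: [0.512, -0.1225, 0.0566]
tool_rot: [[0.107, 0.0, 0.994], [-0.994, 0.001, 0.107], [-0.001, -1.0, 0.0]]
ft_force: [-0.6, 2.8, 6.8]
grip_width: 0.0001
```

```bash
python3 - <<'E'
from h import *
s=env.observe();print(s["time_s"],s["position"],s["ft_force"])
snap("side","s8",(270,220,370,300),8)
E
```

```text
5.8167 [ 0.51203695 -0.12247622  0.05663391] [-0.60365677  2.81581367  6.81822942]
```

View pics/s8.png

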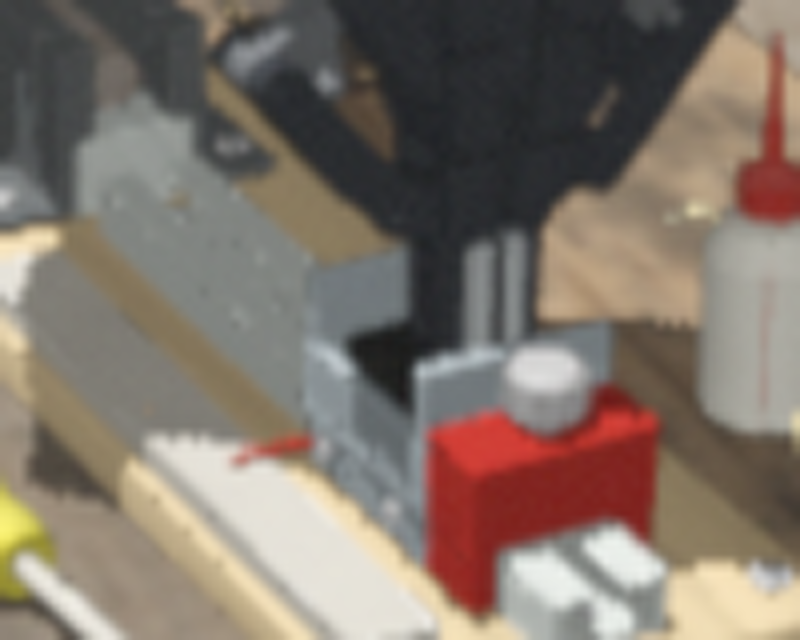

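servo_tool(rows=[0, 0.0001, -0.001, 0, 0, 0, 0, 0, 0.0001, -0.001, 0, 0, 0, 0, 0, 0, 0, 0, 0, 0, 0])

```text
time_s: 6.12
position: [0.5123, -0.1243, 0.0566]
tool_rot: [[0.107, 0.0, 0.994], [-0.994, 0.001, 0.107], [-0.001, -1.0, 0.0]]
ft_force: [-1.2, 4.5, 6.5]
grip_width: 0.0004
```

servo_tool(rows=[0, 0.0001, -0.001, 0, 0, 0, 0, 0, 0.0001, -0.001, 0, 0, 0, 0, 0, 0, 0, 0, 0, 0, 0])

```text
time_s: 6.37
position: [0.5125, -0.1263, 0.0566]
tool_rot: [[0.107, 0.0, 0.994], [-0.994, 0.001, 0.107], [-0.001, -1.0, 0.0]]
ft_force: [-0.5, 4.2, 6.0]
grip_width: -0.0001
```

```bash
python3 - <<'E'
from h import *
s=env.observe();print(s["time_s"],s["position"],s["ft_force"])
snap("side","s9",(270,220,370,300),8)
E
```

```text
6.3667 [ 0.51249575 -0.12625065  0.05664776] [-0.48974401  4.16127695  5.99425905]
```

View pics/s9.png

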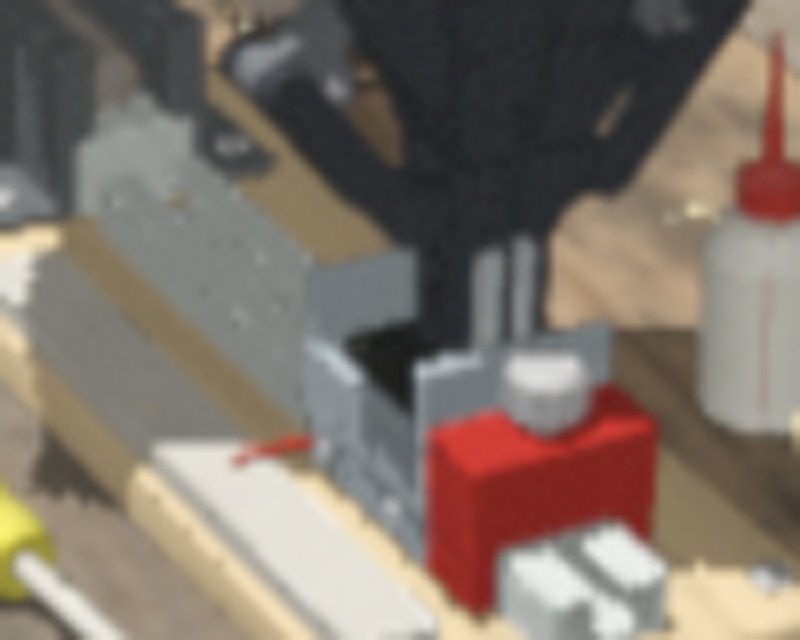

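The slide stayed put between the last two pictures while the tip slipped on the pad at about 4 N, so it is against the stop. I release straight up.

servo_tool(rows=[0, 0, 0, -0.0002, 0, 0, 0, 0, 0, 0, 0.003, 0, 0, 0, 0, 0, 0, 0.004, 0, 0, 0, 0, 0, 0, 0.005, 0, 0, 0, 0, 0, 0, 0.015, 0, 0, 0, 0, 0, 0, 0.03, 0, 0, 0, 0, 0, 0, 0.03, 0, 0, 0, 0, 0, 0.03, 0, 0, 0, 0, 0, 0, 0, 0, 0, 0])

```text
$.rows: bad value
```

servo_tool(rows=[0, 0, 0, 0.003, 0, 0, 0, 0, 0, 0, 0.004, 0, 0, 0, 0, 0, 0, 0.005, 0, 0, 0, 0, 0, 0, 0.015, 0, 0, 0, 0, 0, 0, 0.03, 0, 0, 0, 0, 0, 0, 0.03, 0, 0, 0, 0, 0, 0.03, 0.03, 0, 0, 0, 0, 0, 0.03, 0, 0, 0, 0, 0, 0, 0, 0, 0, 0, 0])

```text
time_s: 7.17
position: [0.5125, -0.0641, 0.1747]
tool_rot: [[0.11, 0.003, 0.994], [-0.994, -0.0, 0.11], [0.0, -1.0, 0.003]]
ft_force: [-0.1, -0.0, 0.5]
grip_width: 0.0004
```

```bash
python3 - <<'E'
from h import *
s=env.observe();print(s["time_s"],s["position"],s["ft_force"])
snap("side","s10",(230,180,390,300),5);snap("wrist","w10");snap("top","t10",(165,220,405,310),3.3)
E
```

```text
7.1667 [ 0.512483   -0.0641335   0.17469079] [-0.12383323 -0.03462702  0.46629114]
```

View pics/s10.png

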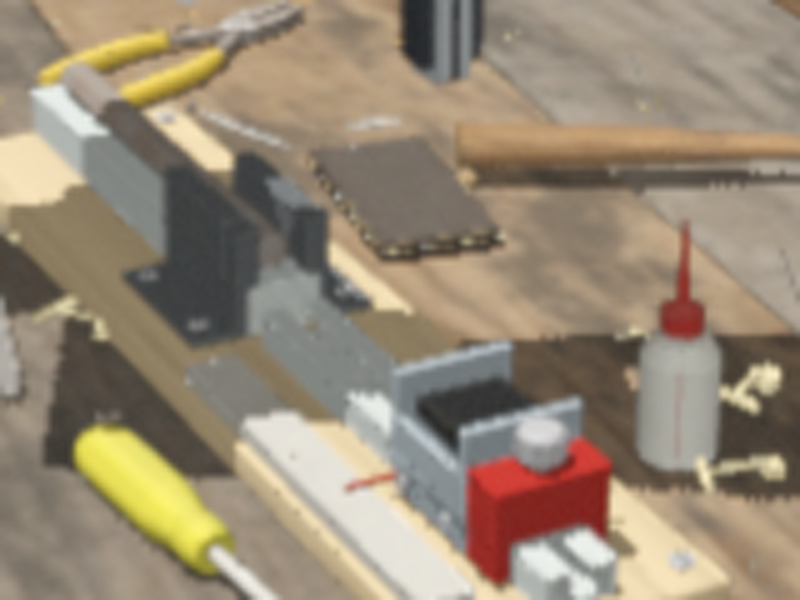

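View pics/w10.png

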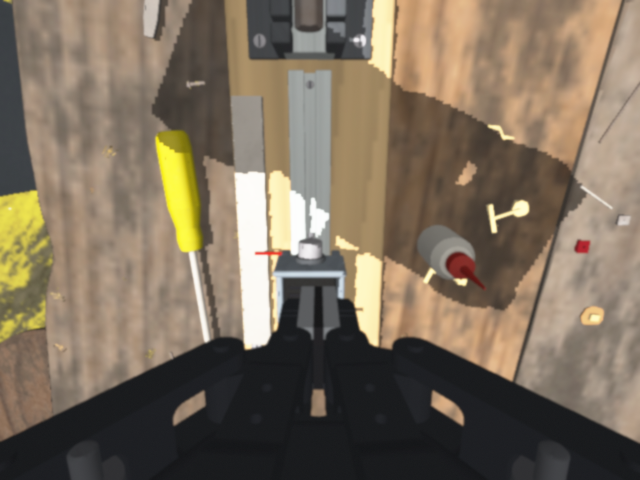

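View pics/t10.png

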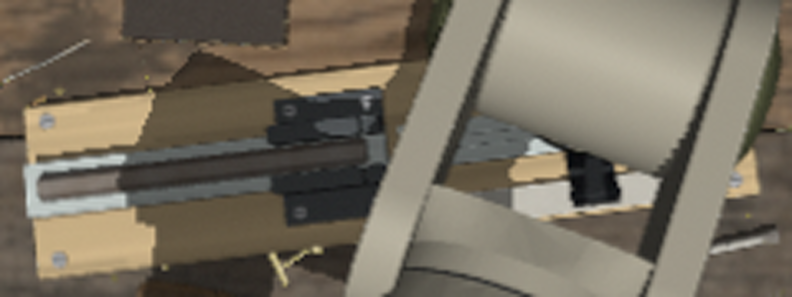

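servo_tool(rows=[0, -0.0045, 0.0367, 0, 0, 0, 0, 0, -0.0045, 0.0367, 0, 0, 0, 0, 0, -0.0045, 0.0367, 0, 0, 0, 0, 0, -0.0045, 0.0367, 0, 0, 0, 0, 0, -0.0045, 0.0367, 0, 0, 0, 0, 0, -0.0045, 0.0367, 0, 0, 0, 0, 0, -0.0045, 0.0367, 0, 0, 0, 0, 0, -0.0045, 0.0367, 0, 0, 0, 0, 0, -0.0045, 0.0367, 0, 0, 0, 0, 0, -0.0045, 0.0367, 0, 0, 0, 0])

```text
time_s: 8.15
position: [0.4675, 0.3004, 0.1722]
tool_rot: [[0.106, -0.001, 0.994], [-0.994, -0.001, 0.106], [0.001, -1.0, -0.001]]
ft_force: [0.8, 0.7, 0.5]
grip_width: 0.0003
```

servo_tool(rows=[0, 0, 0, -0.02, 0, 0, 0, 0, 0, 0, -0.02, 0, 0, 0, 0, 0, 0, -0.02, 0, 0, 0, 0, 0, 0, 0, 0, 0, 0, 0, 0, 0, 0, 0, 0, 0])

```text
time_s: 8.57
position: [0.4677, 0.2987, 0.112]
tool_rot: [[0.106, -0.002, 0.994], [-0.994, -0.001, 0.106], [0.001, -1.0, -0.002]]
ft_force: [-0.4, -0.4, 0.7]
grip_width: 0.0
```

```bash
python3 - <<'E'
from h import *
s=env.observe();print(s["time_s"],s["position"],s["ft_force"],s["tool_rot"])
snap("side","s11");snap("wrist","w11");snap("top","t11",(165,220,405,310),3.3)
E
```

```text
8.5667 [0.46768943 0.29870239 0.11204914] [-0.4195859  -0.38867318  0.6680095 ] [[ 1.05908210e-01 -2.27287703e-03  9.94373313e-01]
 [-9.94375570e-01 -1.06884378e-03  1.05906008e-01]
 [ 8.22118401e-04 -9.99996846e-01 -2.37329272e-03]]
```

View pics/s11.png

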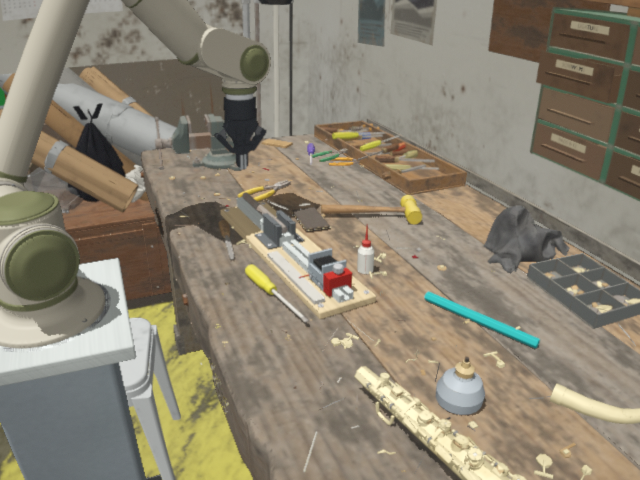

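View pics/w11.png

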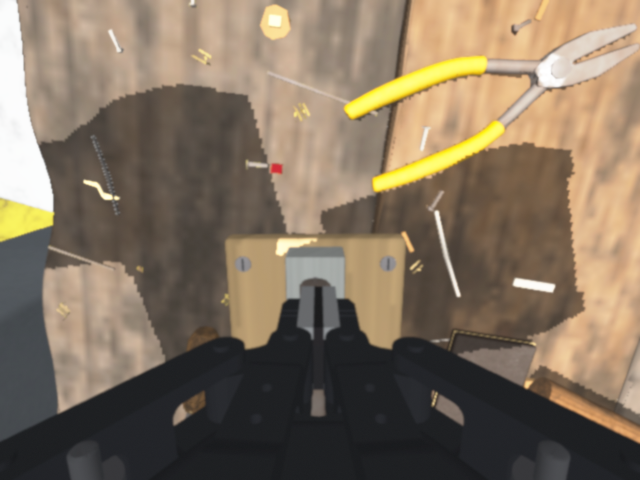

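View pics/t11.png

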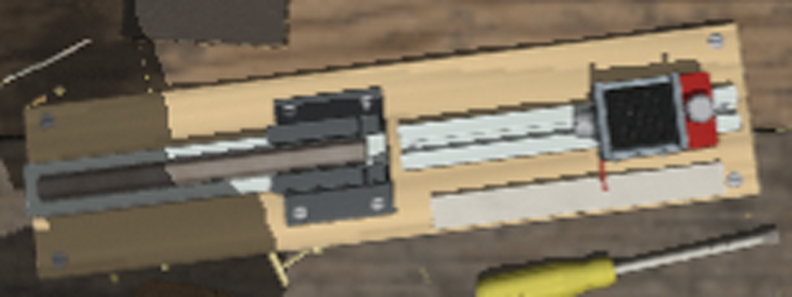

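Top view: the slide now touches the red block, and the knob is unmoved at crop (699,107). Wrist view: the bar's tail end is at about (316,280) and the bed end at row 257. I measure the tail.

```bash
python3 - <<'E'
from h import *
s=env.observe()
im=cv2.imread("pics/w11_full.png")[230:310,270:370]
cv2.imwrite("pics/w11c.png",cv2.resize(im,None,fx=7,fy=7,interpolation=cv2.INTER_CUBIC))
g=np.array([-.110,.9939]);n=np.array([.9939,.110])
for nm,p,z in [("tail",(315,280),.052),("tail276",(315,276),.056),("tail286",(315,286),.04),("bedL",(286,257),.04),("bedR",(344,257),.04)]:
    P=plane("wrist",p,z,s);print(nm,P.round(4),(P[:2]@g).round(4),(P[:2]@n).round(4))
P=s["position"];print(P[:2]@g,P[:2]@n)
def red(f):
    a=cv2.cvtColor(cv2.imread(f),cv2.COLOR_BGR2HSV)[235:275,350:395];m=((a[...,0]<8)|(a[...,0]>172))&(a[...,1]>170);y,x=np.nonzero(m);return x.min()+350,x.max()+350,x.mean()+350,y.mean()+235,len(x)
print(red("pics/top0.png"),red("pics/t11_full.png"))
E
```

```text
tail [0.4674 0.2871 0.052 ] 0.2339 0.4962
tail276 [0.4671 0.291  0.056 ] 0.2378 0.4962
tail286 [0.4683 0.2786 0.04  ] 0.2253 0.496
bedL [0.4491 0.2952 0.04  ] 0.244 0.4788
bedR [0.4836 0.2989 0.04  ] 0.2439 0.5135
0.24600313626469936 0.4983859355262319
(np.int64(369), np.int64(381), np.float64(374.9731543624161), np.float64(253.25503355704697), 149) (np.int64(371), np.int64(381), np.float64(376.16964285714283), np.float64(253.0625), 112)
```

View pics/w11c.png

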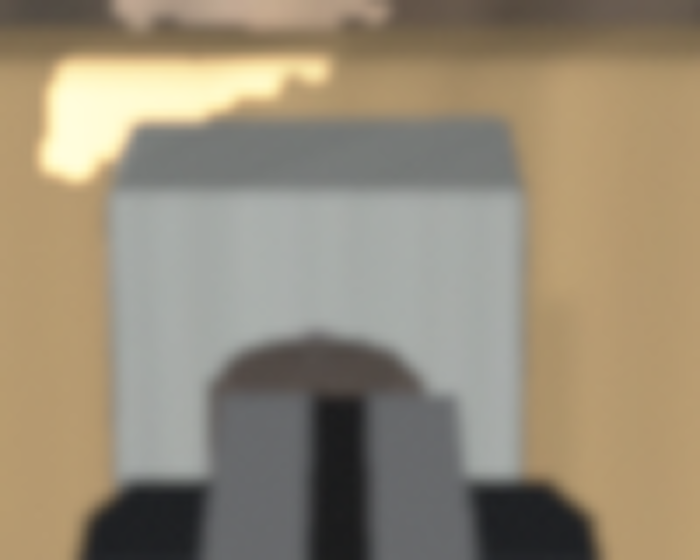

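servo_tool(rows=[0, -0.003, 0.009, 0, 0, 0, 0, 0, 0, 0, -0.02, 0, 0, 0, 0, 0, 0, -0.02, 0, 0, 0, 0, 0, 0, -0.014, 0, 0, 0, 0, 0, 0, -0.007, 0, 0, 0, 0, 0, 0, -0.004, 0, 0, 0, 0, 0, 0, 0, 0, 0, 0])

```text
time_s: 9.3
position: [0.4644, 0.3088, 0.0478]
tool_rot: [[0.107, -0.0, 0.994], [-0.994, 0.0, 0.107], [-0.0, -1.0, -0.0]]
ft_force: [-0.1, 0.5, 0.2]
grip_width: -0.0003
```

```bash
python3 - <<'E'
from h import *
s=env.observe();print(s["time_s"],s["position"],s["ft_force"])
g=np.array([-.110,.9939]);n=np.array([.9939,.110]);P=s["position"];print(P[:2]@g,P[:2]@n)
snap("side","s12",(190,160,290,240),8);snap("wrist","w12",(220,200,420,350),4)
E
```

```text
9.3 [0.46441062 0.30881224 0.04782973] [-0.11995032  0.49845848  0.1510631 ]
0.255843314215817 0.4955470579462161
```

View pics/s12.png

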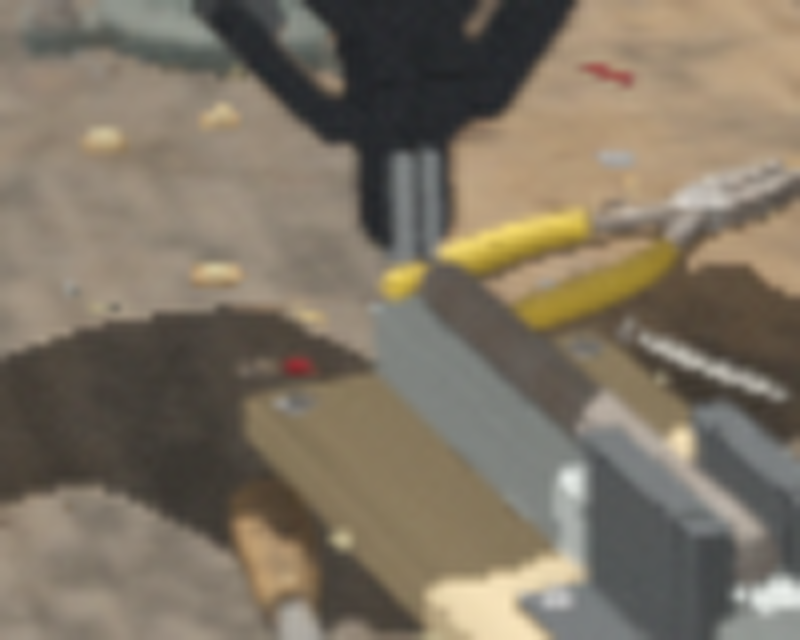

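View pics/w12.png

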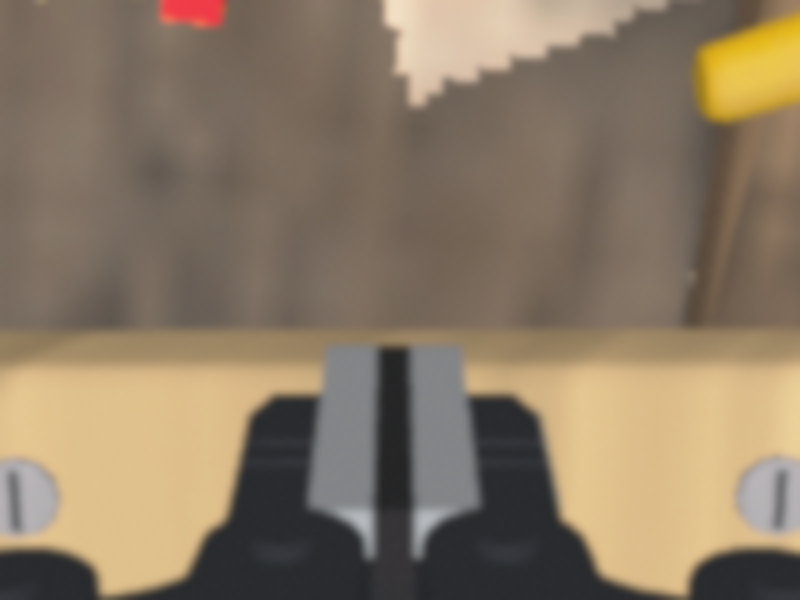

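servo_tool(rows=[0, 0.0004, -0.004, 0, 0, 0, 0, 0, 0.0004, -0.004, 0, 0, 0, 0, 0, 0.0003, -0.003, 0, 0, 0, 0, 0, 0.0003, -0.003, 0, 0, 0, 0, 0, 0.0003, -0.003, 0, 0, 0, 0, 0, 0.0004, -0.004, 0, 0, 0, 0, 0, 0.0004, -0.004, 0, 0, 0, 0, 0, 0, 0, 0, 0, 0, 0])

```text
time_s: 10.07
position: [0.4671, 0.283, 0.048]
tool_rot: [[0.107, 0.0, 0.994], [-0.994, 0.0, 0.107], [0.0, -1.0, 0.0]]
ft_force: [0.5, 1.0, 1.2]
grip_width: -0.0002
```

```bash
python3 - <<'E'
from h import *
s=env.observe();print(s["time_s"],s["position"],s["ft_force"])
snap("side","s13",(190,160,290,240),8);snap("wrist","w13",(220,200,420,350),4)
E
```

```text
10.0667 [0.46712411 0.28297333 0.04797112] [0.48230853 0.98078998 1.22493317]
```

View pics/s13.png

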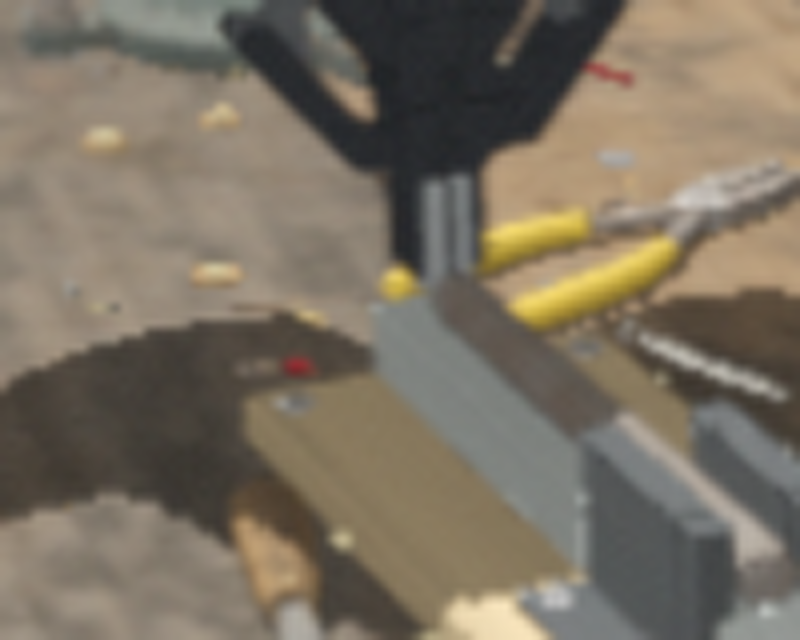

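View pics/w13.png

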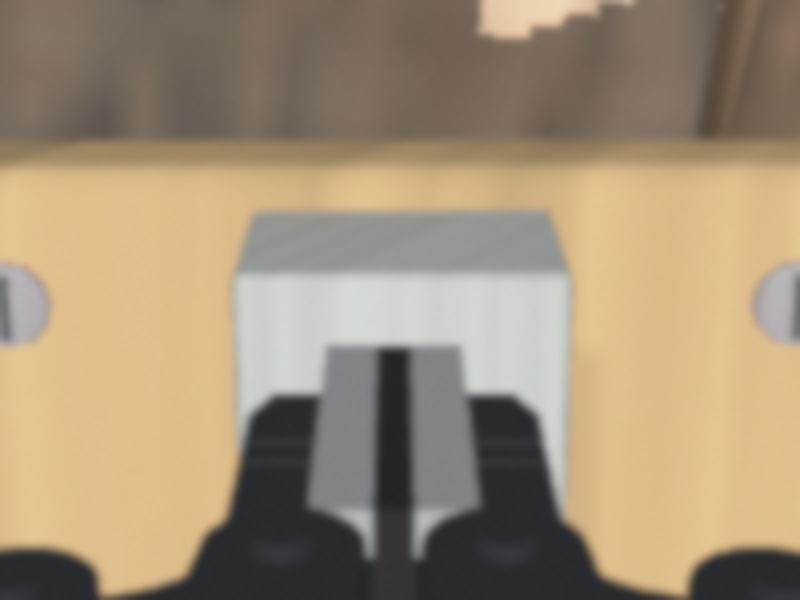

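servo_tool(rows=[0, 0.0006, -0.005, 0, 0, 0, 0, 0, 0.0011, -0.01, 0, 0, 0, 0, 0, 0.0011, -0.01, 0, 0, 0, 0, 0, 0.0011, -0.01, 0, 0, 0, 0, 0, 0.0011, -0.01, 0, 0, 0, 0, 0, 0.0011, -0.01, 0, 0, 0, 0, 0, 0.0011, -0.01, 0, 0, 0, 0, 0, 0.0011, -0.01, 0, 0, 0, 0, 0, 0.0011, -0.01, 0, 0, 0, 0, 0, 0.0006, -0.005, 0, 0, 0, 0])

```text
time_s: 11.0
position: [0.4771, 0.1921, 0.0478]
tool_rot: [[0.106, -0.0, 0.994], [-0.994, -0.0, 0.106], [0.0, -1.0, -0.0]]
ft_force: [-0.2, 2.8, 0.5]
grip_width: 0.0002
```

servo_tool(rows=[0, 0.0006, -0.005, 0, 0, 0, 0, 0, 0.0006, -0.005, 0, 0, 0, 0, 0, 0.0003, -0.003, 0, 0, 0, 0, 0, 0.0002, -0.002, 0, 0, 0, 0, 0, 0, 0, 0, 0, 0, 0])

```text
time_s: 11.42
position: [0.4786, 0.1782, 0.0478]
tool_rot: [[0.107, 0.0, 0.994], [-0.994, -0.0, 0.107], [0.0, -1.0, -0.0]]
ft_force: [0.2, 0.6, 0.1]
grip_width: -0.0002
```

```bash
python3 - <<'E'
from h import *
s=env.observe();print(s["time_s"],s["position"],s["ft_force"])
snap("side","s14",(230,180,390,300),5);snap("top","t14",(165,220,405,310),3.3)
E
```

```text
11.4167 [0.47863857 0.1782298  0.0477983 ] [0.20216228 0.6168399  0.14727508]
```

View pics/s14.png

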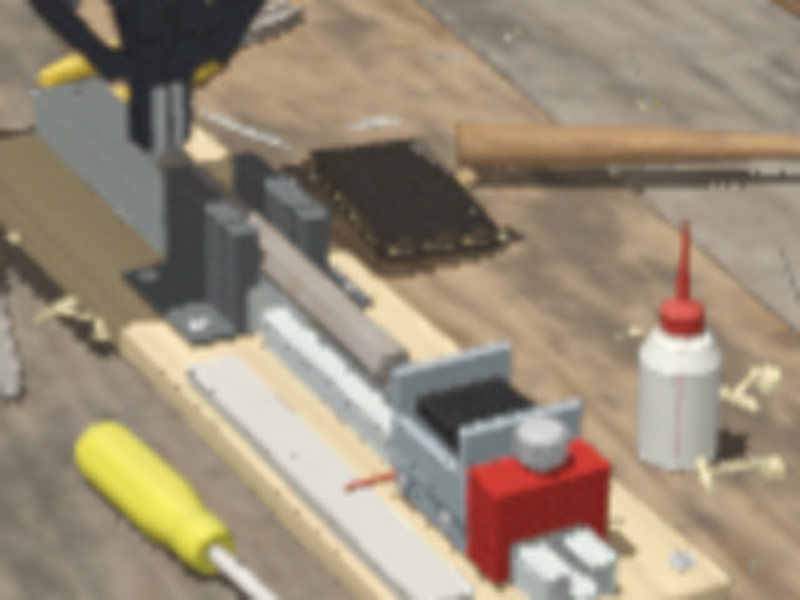

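View pics/t14.png

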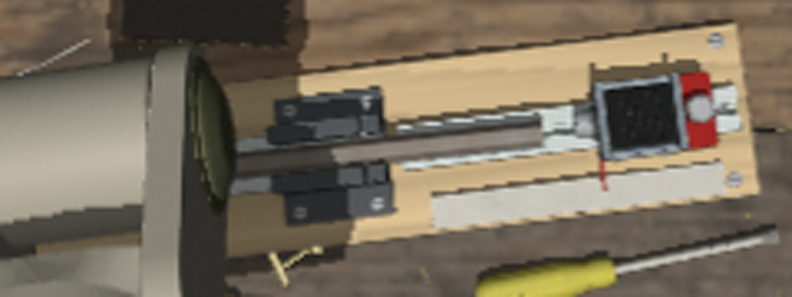

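Top view: the bar's front end is at crop (540,135) and the anvil face at about x=575, a gap of roughly 20 mm. The bar may be slightly off line sideways, so I enlarge it before closing.

```bash
python3 - <<'E'
from h import *
im=cv2.imread("pics/t14_full.png")[235:285,270:370]
cv2.imwrite("pics/t14c.png",cv2.resize(im,None,fx=8,fy=8,interpolation=cv2.INTER_CUBIC))
im=cv2.imread("pics/s14_full.png")[215:285,270:350]
cv2.imwrite("pics/s14c.png",cv2.resize(im,None,fx=8,fy=8,interpolation=cv2.INTER_CUBIC))
E
```

```text
(no output)
```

View pics/t14c.png

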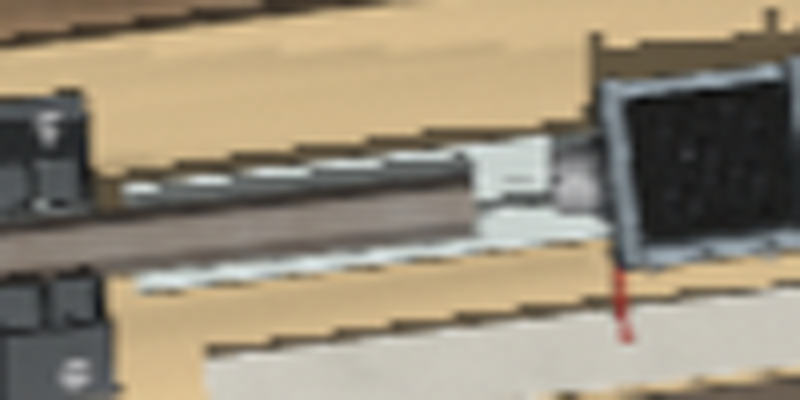

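View pics/s14c.png

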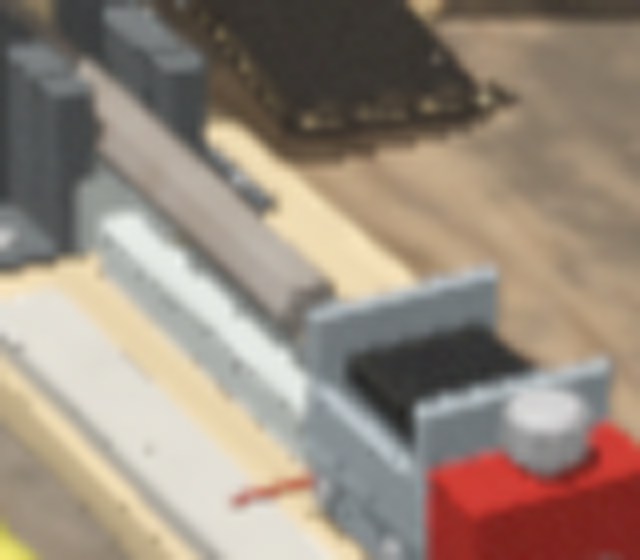

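```bash
python3 - <<'E'
from h import *
a=np.radians(96.0);g=np.array([np.cos(a),np.sin(a)]);n=np.array([g[1],-g[0]])
c=lambda x,y:((x+.5)/8+270-.5,(y+.5)/8+235-.5)
for nm,p,z in [("bar lo front",(465,238),.048),("bar lo mid",(300,255),.048),("bar lo back",(110,277),.048),("anvil lo",(578,212),.048),("anvil face",(553,190),.048),("bar front",(474,215),.048),("slide wall lo f",(622,268),.072),("slide wall hi f",(603,83),.072),("rail lo",(140,291),.032),("rail lo2",(600,236),.032),("rule a",(207,355),.024),("rule b",(780,290),.024)]:
    P=plane("top",c(*p),z);print(nm,P.round(4),"al",(P[:2]@g).round(4),"ac",(P[:2]@n).round(4))
E
```

```text
bar lo front [ 0.4929 -0.0489  0.048 ] al -0.1001 ac 0.4851
bar lo mid [ 0.4887 -0.0037  0.048 ] al -0.0548 ac 0.4856
bar lo back [0.4832 0.0483 0.048 ] al -0.0025 ac 0.4856
anvil lo [ 0.4997 -0.0799  0.048 ] al -0.1317 ac 0.4886
anvil face [ 0.5058 -0.0731  0.048 ] al -0.1256 ac 0.4954
bar front [ 0.4992 -0.0514  0.048 ] al -0.1033 ac 0.4911
slide wall lo f [ 0.4832 -0.0901  0.072 ] al -0.1402 ac 0.4711
slide wall hi f [ 0.5328 -0.0859  0.072 ] al -0.1411 ac 0.5209
rail lo [0.4799 0.0412 0.032 ] al -0.0092 ac 0.4816
rail lo2 [ 0.4939 -0.0868  0.032 ] al -0.1379 ac 0.4822
rule a [0.4622 0.0231 0.024 ] al -0.0253 ac 0.4621
rule b [ 0.4787 -0.1375  0.024 ] al -0.1868 ac 0.4617
```

The bar is parallel to the rail, about 2 mm towards the robot (cheek play, within tolerance), with a gap of about 22 mm. I push on and slow down.

servo_tool(rows=[0, 0.0003, -0.003, 0, 0, 0, 0, 0, 0.0005, -0.005, 0, 0, 0, 0, 0, 0.0004, -0.004, 0, 0, 0, 0, 0, 0.0003, -0.003, 0, 0, 0, 0, 0, 0.0002, -0.002, 0, 0, 0, 0, 0, 0, 0, 0, 0, 0, 0])

```text
time_s: 12.02
position: [0.4804, 0.161, 0.0478]
tool_rot: [[0.107, 0.0, 0.994], [-0.994, -0.0, 0.107], [0.0, -1.0, 0.0]]
ft_force: [0.4, 1.0, 0.2]
grip_width: 0.0004
```

servo_tool(rows=[0, 0.0001, -0.001, 0, 0, 0, 0, 0, 0.0001, -0.001, 0, 0, 0, 0, 0, 0, 0, 0, 0, 0, 0])

```text
time_s: 12.27
position: [0.4805, 0.1595, 0.0478]
tool_rot: [[0.107, -0.0, 0.994], [-0.994, -0.0, 0.107], [0.0, -1.0, -0.0]]
ft_force: [0.3, 1.0, 0.1]
grip_width: -0.0001
```

```bash
python3 - <<'E'
from h import *
s=env.observe();print(s["time_s"],s["position"],s["ft_force"])
snap("top","t15",(270,235,370,285),8);snap("side","s15",(270,215,350,285),8)
E
```

```text
12.2667 [0.48049105 0.15947022 0.04778626] [0.27008993 0.97691768 0.13268225]
```

View pics/t15.png

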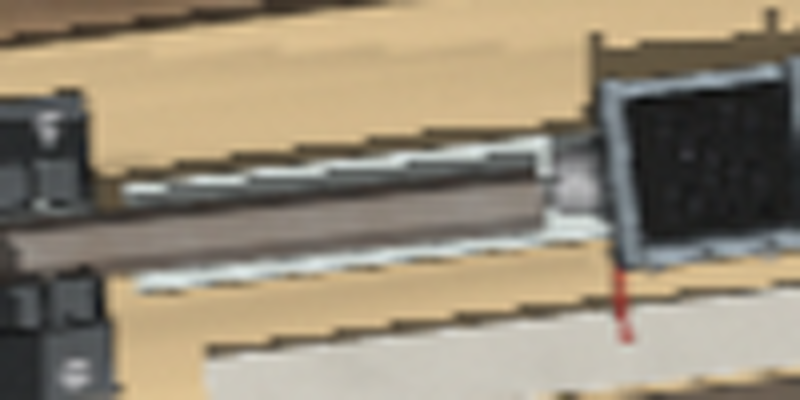

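View pics/s15.png

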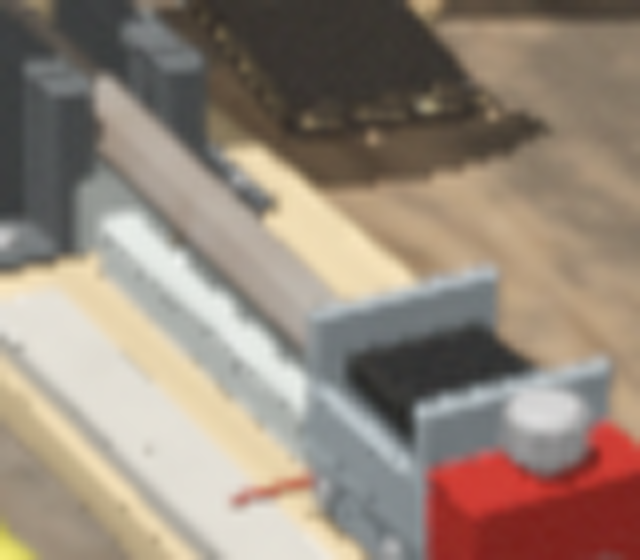

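Top crop: the bar front is at x≈543 and the anvil face at about 553, a gap of about 3 mm.

servo_tool(rows=[0, 0.0001, -0.001, 0, 0, 0, 0, 0, 0.0001, -0.001, 0, 0, 0, 0, 0, 0, 0, 0, 0, 0, 0])

```text
time_s: 12.62
position: [0.4807, 0.1575, 0.0478]
tool_rot: [[0.107, -0.0, 0.994], [-0.994, 0.0, 0.107], [-0.0, -1.0, -0.0]]
ft_force: [-0.0, 2.6, 1.6]
grip_width: -0.0001
```

servo_tool(rows=[0, 0.0001, -0.001, 0, 0, 0, 0, 0, 0, 0, 0, 0, 0, 0, 0, 0, 0, 0, 0, 0, 0])

```text
time_s: 12.87
position: [0.4808, 0.1566, 0.0478]
tool_rot: [[0.107, -0.0, 0.994], [-0.994, 0.0, 0.107], [-0.0, -1.0, -0.0]]
ft_force: [0.3, 3.8, 1.6]
grip_width: -0.0
```

servo_tool(rows=[0, 0.0001, -0.001, 0, 0, 0, 0, 0, 0, 0, 0, 0, 0, 0, 0, 0, 0, 0, 0, 0, 0])

```text
time_s: 13.12
position: [0.4808, 0.1563, 0.0478]
tool_rot: [[0.107, -0.0, 0.994], [-0.994, 0.001, 0.107], [-0.001, -1.0, 0.0]]
ft_force: [-0.6, 9.0, 1.0]
grip_width: 0.0001
```

```bash
python3 - <<'E'
from h import *
s=env.observe();print(s["time_s"],s["position"],s["ft_force"])
snap("top","t16",(270,235,370,285),8)
E
```

```text
13.1167 [0.4807539  0.15630241 0.04779647] [-0.61667845  8.97358591  1.02945752]
```

View pics/t16.png

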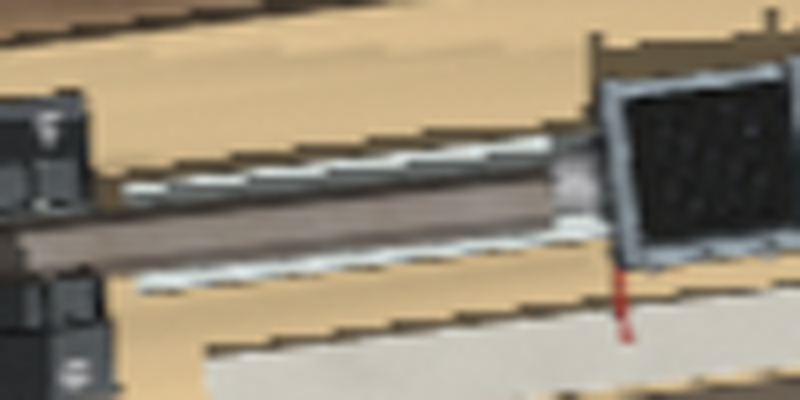

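The force rose to 9 N and the advance stalled with the bar touching the anvil, so it is butted. I back off along the rail, then lift.

servo_tool(rows=[0, 0, 0, 0, 0, 0, 0, 0, -0.0002, 0.002, 0, 0, 0, 0, 0, -0.0006, 0.006, 0, 0, 0, 0, 0, -0.0015, 0.015, 0, 0, 0, 0, 0, -0.002, 0.02, 0, 0, 0, 0, 0, 0, 0, 0.02, 0, 0, 0, 0, 0, 0, 0.035, 0, 0, 0, 0, 0, 0, 0.035, 0, 0, 0, 0, 0, 0.02, 0.035, 0, 0, 0, 0, 0, 0, 0, 0, 0, 0])

```text
time_s: 14.0
position: [0.4789, 0.2208, 0.1791]
tool_rot: [[0.108, 0.011, 0.994], [-0.994, 0.002, 0.108], [-0.001, -1.0, 0.012]]
ft_force: [0.1, 0.3, 0.8]
grip_width: 0.0001
```

```bash
python3 - <<'E'
from h import *
s=env.observe();print(s["time_s"],s["position"],s["ft_force"])
snap("top","t17",(165,220,405,310),3.3);snap("side","s17",(230,180,390,300),5);snap("wrist","w17")
im=cv2.imread("pics/t17_full.png")[235:285,300:400]
cv2.imwrite("pics/t17c.png",cv2.resize(im,None,fx=8,fy=8,interpolation=cv2.INTER_CUBIC))
E
```

```text
14.0 [0.47890472 0.22078464 0.17913899] [0.13326688 0.27212852 0.84360501]
```

View pics/t17c.png

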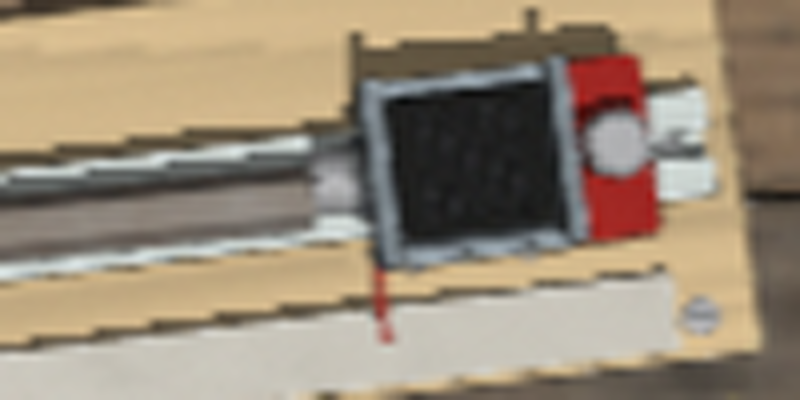

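View pics/s17.png

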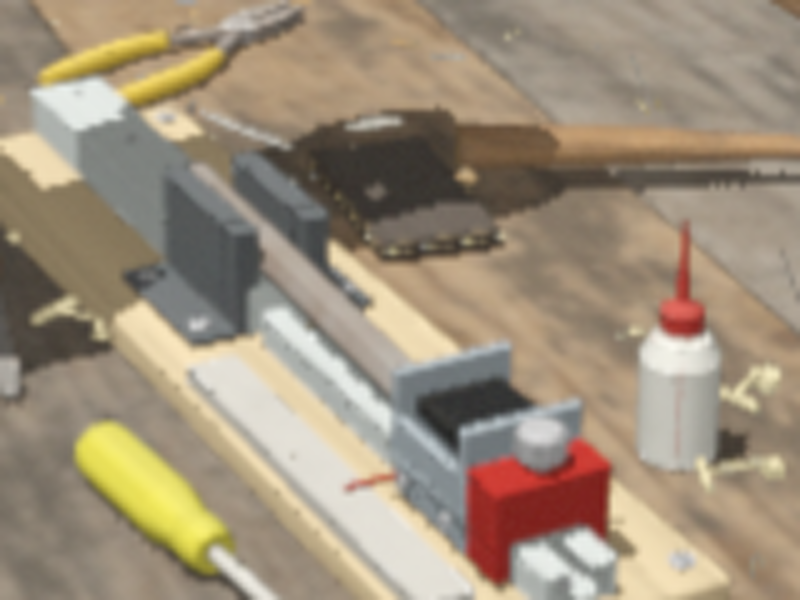

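View pics/w17.png

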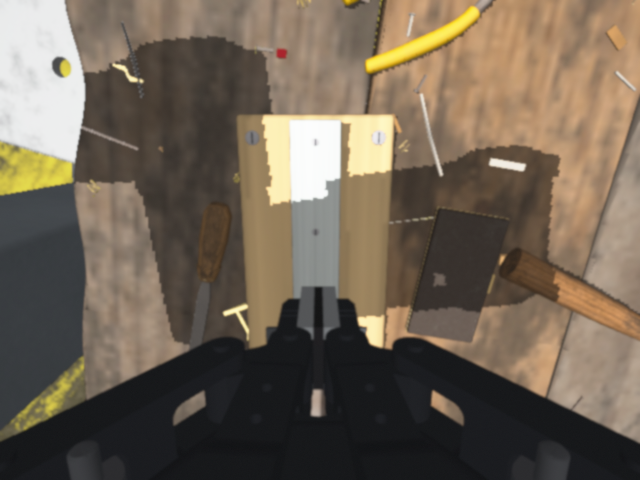

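Things look right, but the bar sits a few mm to the robot's side of the anvil. I measure that more precisely from the wrist camera before handing in.

servo_tool(rows=[0, 0.0037, -0.035, 0.002, 0, 0, 0, 0, 0.0037, -0.035, 0.002, 0, 0, 0, 0, 0.0037, -0.035, 0.002, 0, 0, 0, 0, 0.0037, -0.035, 0.002, 0, 0, 0, 0, 0.0037, -0.035, 0.002, 0, 0, 0, 0, 0.0037, -0.035, 0, 0, 0, 0, 0, 0.0037, -0.035, 0, 0, 0, 0, 0, 0.0037, -0.035, 0, 0, 0, 0, 0, 0.0037, -0.035, 0, 0, 0, 0, 0, 0, 0, 0, 0, 0, 0])

```text
time_s: 14.98
position: [0.5097, -0.102, 0.1809]
tool_rot: [[0.102, -0.003, 0.995], [-0.995, -0.001, 0.102], [0.0, -1.0, -0.003]]
ft_force: [-1.0, -0.2, -0.4]
grip_width: -0.0003
```

servo_tool(rows=[0, 0, 0, 0, 0, 0, 0, 0, 0, 0, 0, 0, 0, 0])

```text
time_s: 15.15
position: [0.5092, -0.0962, 0.1815]
tool_rot: [[0.106, -0.003, 0.994], [-0.994, 0.001, 0.106], [-0.001, -1.0, -0.003]]
ft_force: [0.3, 0.7, 0.1]
grip_width: -0.0003
```

```bash
python3 - <<'E'
from h import *
s=env.observe();print(s["time_s"],s["position"],s["tool_rot"])
snap("wrist","w18",(240,60,400,300),3.3)
E
```

```text
15.15 [ 0.50916903 -0.0962407   0.18151076] [[ 0.10633585 -0.00270142  0.9943266 ]
 [-0.99432918  0.00118993  0.10633936]
 [-0.00147044 -0.99999564 -0.00255957]]
```

View pics/w18.png

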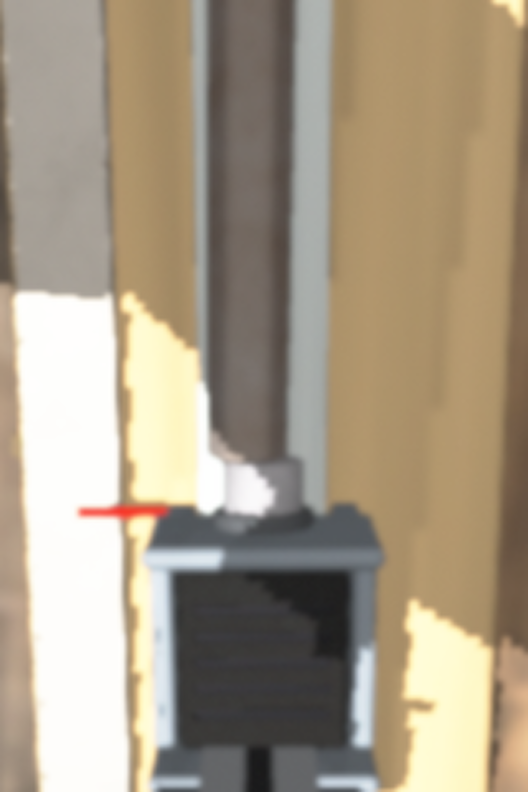

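Wrist view: the bar front (crop x 210–288) touches the anvil (223–302). With 18 mm spanning 78 px, the sideways offset is about 3.1 mm, inside the 5 mm allowed, and the bar is parallel to the rail. The pad is up and the arm is clear, so I hand in.

```bash
python3 - <<'E'
from h import *
s=env.observe();print(s["time_s"],s["qvel"].round(2),s["ft_force"].round(2)); env.close_job()
E
```

```text
15.2 [ 0.91 -0.48 -0.3   0.06  0.02 -0.11] [-0.09  0.46  0.41]
the job is handed in; nothing more can be done
```

The gauge is set and the job was handed in at 15.2 s; no verdict is reported.

**What I did**
- I pressed the release pad about 6 mm (7.6 N) and, keeping it pressed, pushed the slide roughly 83 mm to the red block.
- I stopped when the slide no longer moved and the fingertip slipped on the pad at about 4 N, then let go straight up.
- I pushed the hex bar by its free end about 140 mm, until the force rose to 9 N and it stalled against the anvil. That is well below the 20 N brake. I then backed off and lifted clear.

**Last checks**
- **Slide:** it touches the red block and the pad is up. The block's knurled screw stayed at the same spot in the top picture.
- **Bar:** its front end touches the anvil and it lies parallel to the rail. Its front sits about 3 mm sideways of the anvil's centre, inside the 5 mm allowed. The top camera gave 2 to 4 mm for this, so the two views roughly agree.
- **Things lying around:** none looked moved in the pictures, but I did not measure them.
- **Robot:** it touches nothing.

**Off plan**
- One lift call was refused for a miscounted row.
- The corrected lift carried an unplanned 60 mm sideways shift at about 0.14 m or higher, and two more commands had misplaced values. All of this was well clear of everything.

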